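Load a test specimen and index the microscope turntable

ROBOT

A 6-joint arm with a two-finger parallel gripper is mounted at the origin on the work surface. World frame = base frame: x ahead of the robot, y to its left, z up, the work surface at z = 0. Lengths are in m, angles in rad, forces in N, time in s.
With the tool pointing down it reaches from about 0.325 to 0.925 m from the base axis. Payload 3.1 kg.
Tool frame: the origin (TCP) lies on the centre line of the jaws, within the pads' length; the fingertips stand r.nose_length ahead of it and the grasp point (between the pads) lies 11 mm behind it (r.nose_length is the distance from the TCP to the fingertips, in m); z points along the fingers, y is the line along which they close (so a half turn about z gives the same grasp; the last joint's range is limited). The gripper opens to 85 mm and grips with 20 to 120 N. Pads are 22 mm wide; open, the fingers measure 114 mm over their backs; the gripper's body (76 mm by 85 mm) begins 54 mm behind the grasp point. The pads swing forward as they close: fully open they stand 13 mm farther back than shut.
Start: joints at [1.162, 0.217, 1.613, -0, 1.311, -0.112], TCP at [0.183, 0.598, 0.239] pointing down, gripper open.
Joint ranges: [-2.75, 2.75], [-0.78, 2.1], [0.31, 2.55], [-1.13, 4.27], [0.13, 2.63], [-2.58, 2.58]. Speed limits (rad/s): [2.79, 2.79, 3.14, 3.14, 3.14, 3.14].

INTERFACE

Orientations are given as a unit quaternion [w, x, y, z].
In Python, from station import state, cams, workorder, r gives the robot as it stands. The module is installed in compiled form; this text tells all that it offers.
- The arm moves only by the shell command python3 -m inch 'ROWS'. ROWS is JSON, a list of rows, each a list of 3 entries, a list of its own where there are three numbers: the turn, a rotation vector about the world's x, y, z in units of 120 degrees (1.0 is 120 degrees), then the shift along the world's x, y, z in units of 500 mm (1.0 is 500 mm), then the opening, from 0 (shut) to 1 (fully open). A call has 1 to 10 rows; each row is the pose to reach, as a shift and turn from the pose commanded when the call began; what a row does not reach only later rows make up. A row lasts 1/8 s, in which the tool goes at most 62.5 mm and 10.7 degrees, less where a joint would pass 70% of its speed; a pose out of reach is approached as far as the arm can. A call with a number of a shift or a turn outside -1 to 1 is refused whole. A call with a gripper value outside its range is refused whole. The fingers move at their own pace and stop on an object; the grip force is fixed at half the most. Time passes only in rows, so rows that repeat a pose let the fingers close. It gives the time, the measured TCP pose, the force, the opening and the grip force at its end, in the units of the state.
- state(): the state, without advancing time (a new reading comes with each control period).
- cams.camera(name): name is "side" or "top" or "wrist"; returns a dict with "pixels" (480x640x3 uint8, red, green, blue), "fx", "fy", "cx", "cy" (pixels), "T" (4x4, takes a point from camera to world coordinates). Camera axes: x right, y up, looking along -z (the intrinsics and any distortion apply to the point x, -y, -z); pixel columns grow to the right and rows downward; lengths in m; the calibration is good to about 2 mm. A picture is of the moment at which its call begins. There is no depth.
- workorder.hand_in(): hands the job in; it is judged then, once.
Trained networks look in a picture, given as the dict that the camera call returned (one of the last four; its "shot" number tells which), for a name from the list of things; names that differ only in an ending like _2 or _b are one class to them, and where a whole thing is asked for, a point or a joint stands for the part that bears it (a point fixed in the world has none). Each returns a list of dicts, best first, with "p" (0 to 1); they miss things now and then, are a little off and sometimes report something else, mostly with a low value. They report only what shows in the picture. A call takes as long as a camera call. They do not tell look-alikes from the thing itself.
- cams.recognise(picture, thing): "bbox" ([left, top, right, bottom] in pixels, round what is visible of it).
- cams.trace(picture, thing): "region" (480x640 bool, what is visible of it) and "bbox" ([left, top, right, bottom] in pixels, round what is visible of it).
The state is a dict: "clock": time; "joint_positions": joint angles; "dq": joint speeds; "joint_efforts": joint torques, N m; "ee_pos": TCP position; "eef_rot": TCP orientation; "contact_force": force on the tool from outside, world axes, zero at the start; "wrist_torque": the same for the moment, N m; "finger_gap": opening from 0.0 (shut) to 1.0 (fully open); "gripper_force": force on a finger pad.
Only numpy, scipy, OpenCV 4.12 (cv2) and the standard library are available. Lean on these libraries where they do the work, as an engineer would, in place of code of your own. Each camera call takes 0.05 s, during which the arm holds its last target. There are 200 camera calls.

TASK

Pick the brass test specimen out of the blue tray and set it down, without dropping it, properly seated in the empty cradle of the rotary table. Then use one of the orange pins to turn the table one click anticlockwise (seen from above) and no further, so that the brass specimen comes to rest under the microscope. Leave the other specimens in their places and do not disturb the other things or bump the microscope.

Things in the scene. Friction and masses are not known exactly. Their poses are not given: they have to be found in the camera images.
- brass: brass-coloured tensile specimen, 100 mm long: square ends 24 x 24 x 30 mm, round waist 14 mm in diameter and 40 mm long between them, its axis 12 mm above the underside. Origin: centre of the underside; x along its length, z up. Up to 0.41 kg. Lies flat in the tray, within 0.2 rad of the tray's x, in any of four places 58 mm apart along the tray's y.
- tray: blue open tray, 165 (x) x 275 (y) x 30 mm high, fixed, walls and floor 5 mm thick. Origin: centre of its underside.
- tray_steel: steel-grey specimen of the same shape, lying in the tray; origin and axes alike. Stays in the tray (it may be nudged).
- tray_black: black plastic specimen, likewise in the tray.
- tray_white: white plastic specimen, likewise in the tray.
- turret (a joint): angle (rad) of the rotary table (aluminium disc, 260 mm in diameter), 0 at the start, growing anticlockwise from above. A detent holds it at each quarter turn: leaving a stop takes up to 0.4 N m (4 N at a pin) plus drag 0.35 N m s/rad; past halfway (45 degrees) it is drawn into the next stop. Pushed a little, it springs back. It carries four black cradles along radii, four orange pins between.
- nest_empty (a point): centre of the resting face of the one empty cradle (on the robot side of the table; turns with it), 69 mm above the bench, 14 above the disc, 75 from the axis; x along the cradle. Two U saddles, 22 mm long, centred 35 mm either side, hold the square ends; 48 mm open between them. Saddles 27 mm wide at the bottom, flaring to about 40 at the lip, 14 mm up. End stops 108 mm apart, 8 mm high.
- nest_far (a point): like nest_empty, for the cradle that starts on the far side of the table and holds the steel specimen; a quarter turn clockwise of nest_left, across from nest_empty.
- nest_left (a point): likewise for the cradle that starts on the left (+y) side and holds the white specimen; its cradle runs along the point's y.
- nest_right (a point): likewise for the cradle that starts on the right (-y) side, under the microscope, and holds the dark steel specimen.
- table_axis (a point): fixed point on the rotary table's vertical axis, at the height of the disc's top face (55 mm above the bench). x points away from nest_empty's loading position, y to the side away from the microscope.
- focus (a point): fixed point under the microscope's lens, 75 mm from the table's axis, at the height of the top of a specimen lying there (93 mm).
- pin (a point): centre of the top face of one orange pin: upright, 16 mm in diameter, 52 mm high, top 107 mm above the bench, 110 mm from the table's axis. At the start it stands at the far left, midway between nest_far and nest_left; one click brings it to the near left. The other three pins are alike, at quarter turns.
- microscope: fixed white microscope head on a dark column, right of the rotary table. Lens 36 mm wide, 150 mm above the bench over the right-hand cradle; head up to 230 mm, column 312 mm high, 215 mm from the table's axis. Origin: on the table's axis at bench height; axes as table_axis.
- far_steel: steel specimen of the same shape as the brass one, loose in the far cradle. Origin: centre of its underside.
- left_white: white plastic specimen, likewise in the left cradle.
- right_dark: dark steel specimen, likewise in the right cradle.
- steel_block: loose dark steel block, 75 x 50 x 45 mm high, beyond the gap between table and tray. Origin: centre of underside.
- wash_bottle: loose white bottle with a red cap, 60 mm in diameter, 150 mm high, at the back of the bench. Origin: centre of underside.
- tweezers: loose green tweezers, 130 mm long, 8 mm high, beyond the tray. Origin: underside near the middle.
Things that resemble listed ones, but are neither listed nor needed, are in the scene too. There is more than one size of the brass; the one meant has the size given above. Leave any turquoise look-alike of the left_white alone.

How it is judged:
On the way, in this order (a step that is already met when the one before it is completed fails the run):
1. the brass specimen lies seated in the empty cradle, released, with the table still at its first stop (horizontal distance between brass and nest_empty below 0.008 m and distance between brass and nest_empty below 0.01 m and angle between brass's own z axis and vertical below 0.12 rad and angle between the x axis of brass and the x axis of nest_empty, either way round below 0.12 rad and contact force between the fingers and brass below 0.05 N and value of joint turret between -0.15 and 0.15 rad), for 0.3 s.
2. the table has been turned one click anticlockwise with the specimen in its cradle (value of joint turret between 1.4508 and 1.6908 rad and horizontal distance between brass and nest_empty below 0.008 m and distance between brass and nest_empty below 0.01 m and angle between brass's own z axis and vertical below 0.12 rad and angle between the x axis of brass and the x axis of nest_empty, either way round below 0.12 rad), for 0.3 s.
At the end, for the whole second after the job is handed in: Table at rest at its next stop anticlockwise (1.571 rad within 0.12). Brass specimen released, seated in its cradle (within 8 mm, level and in line within 0.12 rad) and within 20 mm of the focus point horizontally. The other specimens lie in their cradles (within 8 mm) or flat in the tray (all of step 2 and contact force between the fingers and brass below 0.05 N and horizontal distance between brass and focus below 0.02 m and linear speed of brass below 0.02 m/s and velocity of joint turret between -0.05 and 0.05 rad/s and horizontal distance between far_steel and nest_far below 0.008 m and distance between far_steel and nest_far below 0.01 m and angle between each of far_steel, left_white, right_dark's own z axis and vertical below 0.12 rad and horizontal distance between left_white and nest_left below 0.008 m and distance between left_white and nest_left below 0.01 m and horizontal distance between right_dark and nest_right below 0.008 m and distance between right_dark and nest_right below 0.01 m and height (world z) of each of tray_steel, tray_black, tray_white below 0.015 m and horizontal distance between each of tray_steel, tray_black, tray_white and tray below 0.16 m); the robot touches nothing.
It fails at once if the table is turned past the next stop, or over a stop the wrong way (beyond 2.2 or below -0.7 rad) (value of joint turret above 2.2 rad or value of joint turret below -0.7 rad).
It fails at once if the brass specimen is dropped (moves faster than 0.45 m/s while near the cradle and not held) (distance between brass and nest_empty below 0.06 m and contact force between the fingers and brass below 0.05 N and linear speed of brass above 0.45 m/s).
It fails at once if another specimen is lifted out of the tray (higher than 60 mm) (height (world z) of any of tray_steel, tray_black, tray_white above 0.06 m).
It fails at once if the block, bottle or tweezers is moved by more than 30 mm (distance of any of steel_block, wash_bottle, tweezers from where it was at the start of the episode above 0.03 m).
It fails at once if the microscope is bumped (more than 10 N) (contact force between any of the arm, the fingers and microscope above 10 N).
It also fails if it takes over 54 s, if anything falls off the work surface, if the arm or the gripper's body presses on something with over 40 N, if the wrist force passes 120 N, or if a joint passes its speed limit or range.

## Working session

There is one attempt and no reset: what is moved stays moved. The work goes in short steps, Python scripts to look and compute and a shell command to move; the robot and the scene stay as the last step left them, time stands still between calls to the robot, and variables do not carry over. Pictures are saved under pics/ and viewed, at most 15 in all, crops included, and the job is handed in when it is done.

```bash
mkdir -p pics
cat > h.py <<'E'
import numpy as np, cv2
from station import state,cams,workorder,r
def ray(p,uv):
    T=np.array(p["T"]); d=np.array([(uv[0]-p["cx"])/p["fx"],-(uv[1]-p["cy"])/p["fy"],-1.0])
    return T[:3,3],T[:3,:3]@d
def onz(p,uv,z):
    o,d=ray(p,uv); return o+d*(z-o[2])/d[2]
def proj(p,X):
    T=np.array(p["T"]); c=T[:3,:3].T@(np.array(X)-T[:3,3]); return np.array([p["cx"]+p["fx"]*c[0]/-c[2],p["cy"]-p["fy"]*c[1]/-c[2]])
def tri(rays):
    A=np.zeros((3,3));b=np.zeros(3)
    for o,d in rays:
        d=d/np.linalg.norm(d);M=np.eye(3)-np.outer(d,d);A+=M;b+=M@o
    return np.linalg.solve(A,b)
def save(p,n,crop=None,s=1):
    im=p["pixels"][:,:,::-1]
    if crop: im=im[crop[1]:crop[3],crop[0]:crop[2]]
    cv2.imwrite("pics/"+n+".png",cv2.resize(im,None,fx=s,fy=s,interpolation=cv2.INTER_CUBIC))
E
python3 - <<'E'
from h import *
s=state();print(s["clock"],s["ee_pos"],s["eef_rot"],s["finger_gap"],r.nose_length)
for n in["top","side"]:
    p=cams.camera(n);save(p,n+"0");print(n,{k:v for k,v in p.items() if k not in("pixels",)})
    for t in["brass","tray","turret","nest_empty","pin","microscope","left_white","right_dark","far_steel","tray_steel"]:
        print(t,[(np.round(x["bbox"]).astype(int).tolist(),round(x["p"],2)) for x in cams.recognise(p,t)[:5]])
E
```

```text
0.0 [0.18244369 0.5969362  0.23794391] [-3.00078440e-04  1.47849030e-01  9.89009199e-01 -1.17404674e-03] 0.9984515127154734 0.008
top {'fx': 494.1454437053519, 'fy': 494.1454437053519, 'cx': 308.1492692385313, 'cy': 238.89750530662724, 'T': array([[-0.00814318,  0.99642743, -0.08405987,  0.4233656 ],
       [-0.99995409, -0.00768968,  0.00571738,  0.03880006],
       [ 0.00505056,  0.08410257,  0.9964443 ,  1.20154221],
       [ 0.        ,  0.        ,  0.        ,  1.        ]]), 'shot': 1}
brass [([199, 237, 216, 280], 0.95), ([198, 330, 228, 342], 0.8), ([256, 112, 285, 149], 0.58), ([174, 150, 224, 175], 0.57)]
tray [([162, 220, 280, 292], 0.69)]
turret [([329, 167, 446, 273], 0.69), ([261, 114, 284, 151], 0.15)]
nest_empty [([332, 167, 440, 275], 0.57)]
pin [([331, 163, 443, 280], 0.92), ([257, 113, 286, 152], 0.48)]
microscope [([424, 188, 536, 235], 0.66)]
left_white [([336, 215, 379, 223], 0.87), ([393, 324, 440, 336], 0.59)]
right_dark [([336, 214, 380, 224], 0.75), ([396, 212, 425, 223], 0.7), ([176, 150, 224, 175], 0.36)]
far_steel [([383, 164, 397, 210], 0.96)]
tray_stee
[... 302 characters left out ...]
.78452068,  0.78560408],
       [ 0.        ,  0.        ,  0.        ,  1.        ]]), 'shot': 2}
brass [([408, 415, 435, 476], 0.67), ([269, 384, 334, 419], 0.58)]
tray [([213, 293, 390, 480], 0.82)]
turret [([302, 127, 433, 237], 0.88), ([305, 149, 357, 176], 0.39)]
nest_empty [([301, 129, 434, 239], 0.68)]
pin [([296, 128, 431, 240], 0.76)]
microscope [([300, 127, 433, 236], 0.63), ([280, 0, 441, 268], 0.49)]
left_white [([332, 176, 362, 225], 0.85), ([487, 198, 509, 242], 0.83), ([301, 133, 433, 240], 0.59)]
right_dark [([367, 132, 395, 174], 0.8), ([301, 131, 434, 239], 0.37)]
far_steel [([304, 147, 359, 178], 0.59)]
tray_steel [([285, 344, 348, 387], 0.6), ([305, 318, 360, 362], 0.4)]
```

View pics/top0.png

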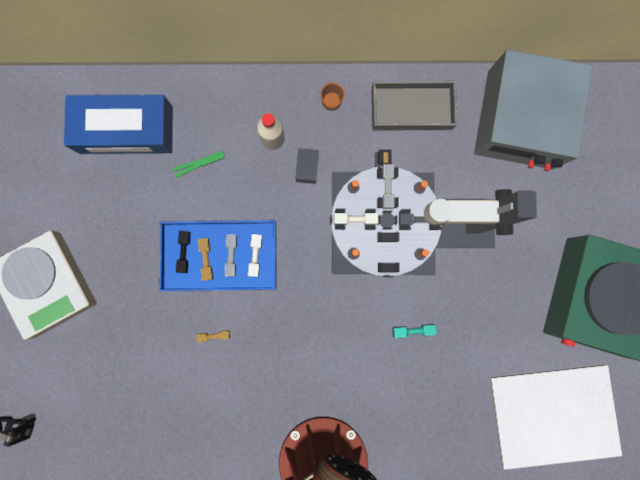

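View pics/side0.png

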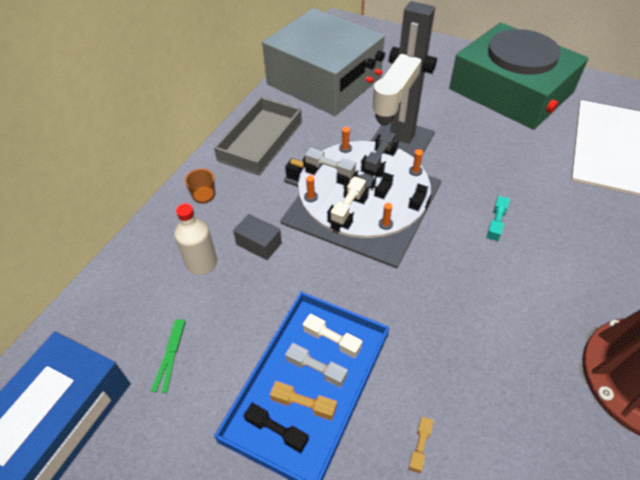

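The top view shows two brass-coloured specimens, one in the tray at (205,259) and a smaller one on the bench at (213,336). The orange-brown block at (385,157) and the turquoise specimen at (415,331) are the other look-alikes. The side view has the same two at (303,400) and (422,445). I choose the one in the tray and will check its length next. The pins are at top (355,185), (424,186), (355,254) and (424,254), and the empty cradle is at (388,252).

Run:
```python
from h import *
P={n:cams.camera(n) for n in["top","side"]}
from scipy import ndimage
def info(p,m):
    c=np.argwhere(m)[:,::-1].astype(np.float32);return cv2.minAreaRect(c)
R={}
for n,p in P.items():
    for x in cams.trace(p,"brass")[:5]:
        q=info(p,x["region"]);print(n,round(x["p"],2),np.round(q[0],1),np.round(q[1],1),round(q[2],1))
    hsv=cv2.cvtColor(p["pixels"],cv2.COLOR_RGB2HSV)
    m=(hsv[...,0]<14)&(hsv[...,1]>190)&(hsv[...,2]>120)
    l,k=ndimage.label(m)
    for i in range(1,k+1):
        yx=np.argwhere(l==i)
        if len(yx)>12: print(n,"orange",len(yx),yx.mean(0)[::-1].round(1),"rows",yx[:,0].min(),yx[:,0].max(),"toprow x",yx[yx[:,0]<=yx[:,0].min()+1][:,1].mean())
    m=(hsv[...,0]>9)&(hsv[...,0]<24)&(hsv[...,1]>120)&(hsv[...,2]>90)
    l,k=ndimage.label(m)
    for i in range(1,k+1):
        yx=np.argwhere(l==i)
        if len(yx)>80:
            q=info(p,l==i);b=cv2.boxPoints(q)
            print(n,"brassy",len(yx),np.round(q[0],1),[onz(p,c,.017)[:2].round(3).tolist() for c in b])
save(P["top"],"brass_crop",(155,210,285,350),4)
```

```text
top 0.94 [204.8 257.5] [39.6 12. ] 86.2
top 0.52 [386.5 221. ] [108. 109.] 90.0
top 0.5 [213.1 335.7] [ 8.7 32.7] 83.7
top brassy 402 [332.5  95.5] [[0.846, -0.002], [0.91, -0.003], [0.909, -0.06], [0.846, -0.059]]
top brassy 305 [204.8 259. ] [[0.524, 0.297], [0.526, 0.274], [0.43, 0.263], [0.428, 0.286]]
top brassy 189 [212.5 335.8] [[0.299, 0.298], [0.307, 0.224], [0.291, 0.222], [0.283, 0.296]]
side 0.57 [302.8 400.1] [67.4 20.6] 18.4
side 0.57 [421.1 444.4] [12.6 54.1] 12.2
side 0.21 [365.3 186.3] [133.2 104.2] 14.5
side orange 19 [377.9  71.6] rows 70 73 toprow x 377.77777777777777
side orange 21 [369.4  79.2] rows 77 81 toprow x 368.8333333333333
side orange 75 [552.  105.2] rows 100 111 toprow x 553.0
side orange 89 [345.1 139. ] rows 130 148 toprow x 345.5
side orange 90 [416.9 161.5] rows 151 171 toprow x 418.5
side orange 87 [310.3 188.5] rows 179 197 toprow x 310.75
side orange 237 [202.9 193.2] rows 183 201 toprow x 208.33333333333334
side orange 184 [184.5 211.6] rows 204 219 toprow x 185.0
side orange 92 [386.3 215.7] rows 205 224 toprow x 385.0
side brassy 108 [345.5 138. ] [[0.691, -0.332], [0.68, -0.337], [0.652, -0.275], [0.662, -0.27]]
side brassy 119 [417.4 160.5] [[0.499, -0.268], [0.517, -0.334], [0.502, -0.338], [0.485, -0.272]]
side brassy 749 [199.  185.5] [[0.939, -0.065], [0.885, -0.091], [0.832, -0.01], [0.883, 0.014]]
side brassy 115 [310.  186.5] [[0.694, -0.158], [0.683, -0.163], [0.655, -0.109], [0.666, -0.104]]
side brassy 118 [386.9 213.6] [[0.501, -0.103], [0.517, -0.158], [0.505, -0.161], [0.49, -0.106]]
side brassy 884 [302.8 400.1] [[0.526, 0.297], [0.531, 0.269], [0.431, 0.258], [0.428, 0.285]]
side brassy 528 [420.8 444.3] [[0.299, 0.302], [0.307, 0.223], [0.29, 0.22], [0.283, 0.298]]
```

View pics/brass_crop.png

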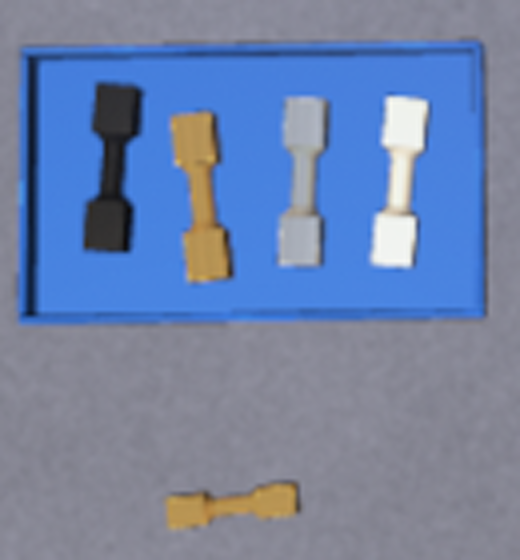

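The crop shows the tray specimen (top pixel 205,259) is about 97 mm long by 24 mm. The bench one (213,336) is about 75 mm, so the tray one is meant. Moving above it.

```bash
python3 -m inch '[[[0,0,0.196],[0.592,-0.638,-0.04],0.45],[[0,0,0.196],[0.592,-0.638,-0.04],0.45],[[0,0,0.196],[0.592,-0.638,-0.04],0.45],[[0,0,0.196],[0.592,-0.638,-0.04],0.45],[[0,0,0.196],[0.592,-0.638,-0.04],0.45],[[0,0,0.196],[0.592,-0.638,-0.04],0.45],[[0,0,0.196],[0.592,-0.638,-0.04],0.45],[[0,0,0.196],[0.592,-0.638,-0.04],0.45],[[0,0,0.196],[0.592,-0.638,-0.04],0.45],[[0,0,0.196],[0.592,-0.638,-0.04],0.45]]'
python3 - <<'E'
from h import *
s=state();print(s["ee_pos"],s["eef_rot"])
P={n:cams.camera(n) for n in["wrist","top","side"]}
print(np.array(P["wrist"]["T"]).round(3),P["wrist"]["fx"])
save(P["wrist"],"w1")
for n,p in P.items():
    for x in cams.trace(p,"brass")[:2]:
        q=cv2.minAreaRect(np.argwhere(x["region"])[:,::-1].astype(np.float32));b=cv2.boxPoints(q)
        c=[onz(p,v,.029)[:2] for v in b]; e=[c[1]-c[0],c[2]-c[1]];e=max(e,key=np.linalg.norm);e=e*np.sign(e[0])
        print(n,round(x["p"],2),np.round(q[0],1),np.round(q[1],1),"ctr z29",onz(p,q[0],.029).round(4),onz(p,q[0],.017).round(4),"len",np.linalg.norm(e).round(3),"ang",np.arctan2(e[1],e[0]).round(3))
# pins: top 4 / side 4
t=P["top"];hsv=cv2.cvtColor(t["pixels"],cv2.COLOR_RGB2HSV)
from scipy import ndimage
m=(hsv[...,0]<16)&(hsv[...,1]>150)&(hsv[...,2]>110);m[:, :335]&=False;m[:165]=0;m[270:]=0
l,k=ndimage.label(m)
for i in range(1,k+1):
    yx=np.argwhere(l==i)
    if len(yx)>5: print(len(yx),yx.mean(0)[::-1].round(1),onz(t,yx.mean(0)[::-1],.10).round(4))
E
```

```text
clock: 2.55
ee_pos: [0.4778, 0.2798, 0.2193]
eef_rot: [-0.0, -0.058, 0.998, 0.0]
contact_force: [0.3, 0.9, -0.5]
finger_gap: 0.449
gripper_force: 0.0
[0.47779908 0.27980452 0.21928673] [-2.21259093e-04 -5.76974556e-02  9.98334070e-01  1.97452418e-04]
[[-0.116 -0.947 -0.299  0.401]
 [ 0.993 -0.11  -0.036  0.27 ]
 [ 0.001 -0.301  0.954  0.354]
 [ 0.     0.     0.     1.   ]] 347.03699164220575
wrist 0.71 [322.    7.5] [15. 90.] ctr z29 [0.3061 0.2599 0.029 ] [0.3026 0.2595 0.017 ] len 0.073 ang -1.454
wrist 0.57 [318.5 210.5] [103.  27.] ctr z29 [0.4734 0.2761 0.029 ] [0.476  0.2763 0.017 ] len 0.101 ang 0.125
top 0.82 [206.6 258.9] [40.2 10.1] ctr z29 [0.4765 0.2731 0.029 ] [0.477  0.2755 0.017 ] len 0.095 ang 0.037
top 0.71 [219.5 334.5] [ 7. 19.] ctr z29 [0.2993 0.2414 0.029 ] [0.298  0.2435 0.017 ] len 0.044 ang 1.562
side 0.68 [421.  444.4] [13.8 55.5] ctr z29 [0.2944 0.2662 0.029 ] [0.2942 0.262  0.017 ] len 0.08 ang -1.466
side 0.56 [303.  400.2] [67.7 20.3] ctr z29 [0.4753 0.2814 0.029 ] [0.478  0.2774 0.017 ] len 0.104 ang 0.11
8 [530.5 165.5] [ 0.6797 -0.4738  0.1   ]
26 [547. 167.] [ 0.676  -0.5113  0.1   ]
28 [354.8 183.5] [ 0.6411 -0.0739  0.1   ]
30 [423.9 183.5] [ 0.64   -0.2303  0.1   ]
35 [354.9 252.3] [ 0.4855 -0.0716  0.1   ]
28 [424.6 252.5] [ 0.4838 -0.2274  0.1   ]
```

View pics/w1.png

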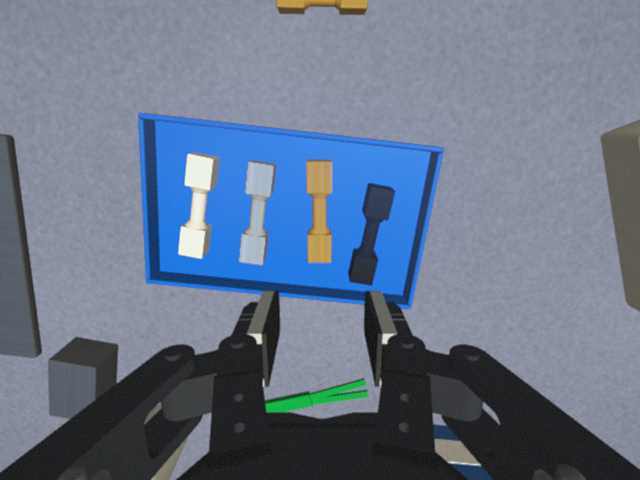

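The wrist view shows the brass waist at (319,212), upright between the jaw lines. Black is to its right at (371,232) and grey to its left at (257,212). The triangulated centre is about (0.4765, 0.2768). Descending.

```bash
python3 -m inch '[[[0,0,0],[-0.0026,-0.006,-0.1],0.45],[[0,0,0],[-0.0026,-0.006,-0.2],0.45],[[0,0,0],[-0.0026,-0.006,-0.3],0.45],[[0,0,0],[-0.0026,-0.006,-0.36],0.45],[[0,0,0],[-0.0026,-0.006,-0.39],0.45],[[0,0,0],[-0.0026,-0.006,-0.407],0.45],[[0,0,0],[-0.0026,-0.006,-0.407],0.45]]'
python3 - <<'E'
from h import *
save(cams.camera("wrist"),"w2",(120,60,520,400),1.5)
E
```

```text
clock: 3.72
ee_pos: [0.478, 0.276, 0.0163]
eef_rot: [0.0, -0.057, 0.998, 0.0]
contact_force: [0.4, 0.1, 0.7]
finger_gap: 0.451
gripper_force: 0.0
```

View pics/w2.png

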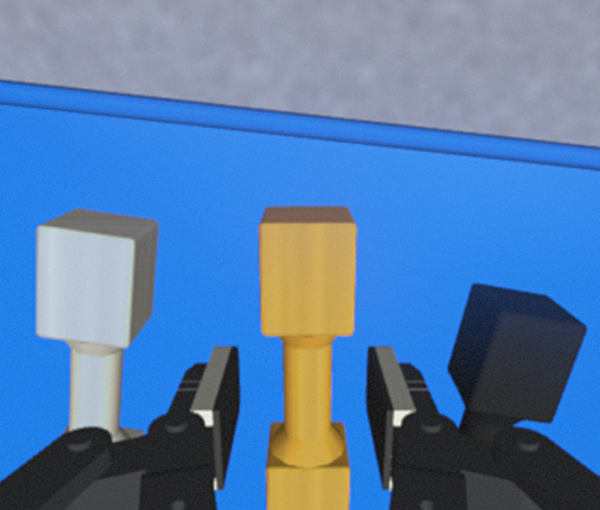

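The brass waist (crop 307,390) is centred between the pads (225 and 390), clear of the grey and black specimens. Closing, then lifting a little.

```bash
python3 -m inch '[[[0,0,0],[0,0,0],0],[[0,0,0],[0,0,0],0],[[0,0,0],[0,0,0],0],[[0,0,0],[0,0,0],0],[[0,0,0],[0,0,0],0]]' && python3 -m inch '[[[0,0,0],[0,0,0.02],0],[[0,0,0],[0,0,0.06],0],[[0,0,0],[0,0,0.13],0],[[0,0,0],[0,0,0.22],0],[[0,0,0],[0,0,0.33],0],[[0,0,0],[0,0,0.4],0],[[0,0,0],[0,0,0.4],0]]'
```

```text
clock: 4.4
ee_pos: [0.4787, 0.2762, 0.0174]
eef_rot: [0.001, -0.057, 0.998, 0.0]
contact_force: [-1.0, -0.0, 5.2]
finger_gap: 0.136
gripper_force: 58.7
clock: 5.28
ee_pos: [0.48, 0.2767, 0.2207]
eef_rot: [0.005, -0.057, 0.998, 0.002]
contact_force: [-0.4, 1.0, -2.9]
finger_gap: 0.133
gripper_force: 58.6
```

```bash
python3 -m inch '[[[0,0,-0.02],[0.0,-0.05,0],0],[[0,0,-0.061],[0.004,-0.13,0],0],[[0,0,-0.061],[0.008,-0.22,0],0],[[0,0,-0.061],[0.012,-0.32,0],0],[[0,0,-0.061],[0.016,-0.42,0],0],[[0,0,-0.061],[0.016,-0.52,0],0],[[0,0,-0.061],[0.016,-0.61,0],0],[[0,0,-0.061],[0.016,-0.66,0],0],[[0,0,-0.061],[0.016,-0.674,0],0],[[0,0,-0.061],[0.016,-0.674,0],0]]'
python3 - <<'E'
from h import *
p=cams.camera("wrist");save(p,"w3")
c=np.array([.5626,-.1508]);y=-.013;R=np.array([[np.cos(y),-np.sin(y)],[np.sin(y),np.cos(y)]])
for a in [(-.075,0,.069),(-.021,0,.069),(-.129,0,.069),(-.078,.078,.107),(.078,.078,.107),(-.078,-.078,.107)]:
    print(a,proj(p,[*(c+R@a[:2]),a[2]]).round(1))
for x in cams.trace(p,"brass")[:2]: print(x["p"],x["bbox"],cv2.minAreaRect(np.argwhere(x["region"])[:,::-1].astype(np.float32)))
E
```

```text
clock: 6.52
ee_pos: [0.4844, -0.0609, 0.2142]
eef_rot: [-0.001, 0.007, 1.0, 0.001]
contact_force: [0.6, 0.3, -3.3]
finger_gap: 0.136
gripper_force: 58.9
(-0.075, 0, 0.069) [216.  233.4]
(-0.021, 0, 0.069) [221.6 291.8]
(-0.129, 0, 0.069) [209.7 168. ]
(-0.078, 0.078, 0.107) [307.  243.7]
(0.078, 0.078, 0.107) [309.4 414.7]
(-0.078, -0.078, 0.107) [ 94.2 244. ]
0.67 [288.6, 192.9, 356.7, 418.1] ((318.5703430175781, 305.8547668457031), (66.80017852783203, 224.2073974609375), 1.8778774738311768)
```

View pics/w3.png

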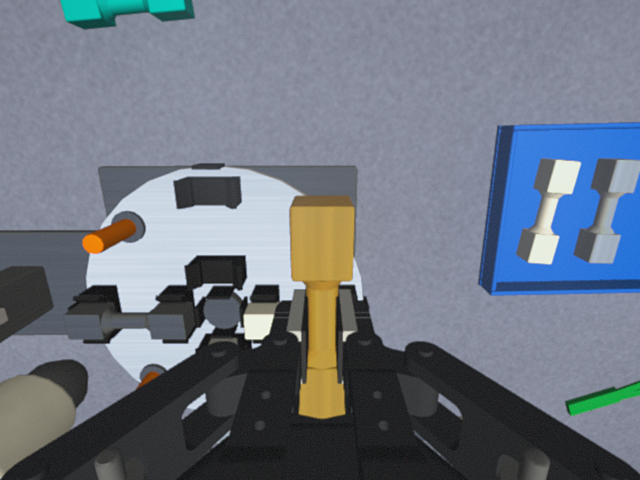

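The wrist view shows the brass held level, with its near end at (322,240). The empty cradle's saddles are at (208,190) and (217,268). The near-right pin top at (94,243) matches the prediction of (94,244). Next I refine the cradle and in-hand offsets.

```bash
cat > m.py <<'E'
from h import *
from scipy.optimize import least_squares
s=state();tcp=np.array(s["ee_pos"]);print(tcp.round(4),np.array(s["eef_rot"]).round(4))
p=cams.camera("wrist");sd=cams.camera("side")
img=p["pixels"].astype(int)
dark=(img.max(2)<75).astype(np.uint8)
l=cv2.connectedComponentsWithStats(dark)
for st in l[2][1:]:
    if st[4]>300 and 160<st[0]<250 and st[1]<300 and st[1]>150: print("dark",st)
c=np.array([.5626,-.1508]);y=-.013;R=np.array([[np.cos(y),-np.sin(y)],[np.sin(y),np.cos(y)]])
for a0 in(-35,35):
    q=np.array([proj(p,[*(c+R@np.array([-.075+(a0+u)/1e3,v/1e3])),z]) for u in(-11,11) for v,z in((-20,.083),(20,.083),(-20,.055),(20,.055),(13.5,.069))])
    print("model saddle",q.min(0).round(1),q.max(0).round(1))
def box(X):  # brass hull points
    x,yy,z,a=X;ca,sa=np.cos(a),np.sin(a)
    return np.array([[x+ca*u-sa*v,yy+sa*u+ca*v,z+w] for u in(-.05,-.02,.02,.05) for v in(-.012,.012) for w in(0,.024)])
for n,pp in(("wrist",p),("side",sd)):
    h=cv2.cvtColor(pp["pixels"],cv2.COLOR_RGB2HSV);m=((h[...,0]>9)&(h[...,0]<24)&(h[...,1]>110)&(h[...,2]>60)).astype(np.uint8)
    for st in cv2.connectedComponentsWithStats(m)[2][1:]:
        if st[4]>150: print(n,"brassy",st[0],st[1],st[0]+st[2],st[1]+st[3],st[4])
    q=np.array([proj(pp,v) for v in box((tcp[0],tcp[1],tcp[2]-.012,-.013))])
    print(n,"model",q.min(0).round(1),q.max(0).round(1)," near end",q[:8].min(0).round(1),q[:8].max(0).round(1),"far end",q[8:].min(0).round(1),q[8:].max(0).round(1))
save(sd,"s3",(250,80,550,330),2.6)
E
python3 m.py
```

```text
[ 0.4849 -0.0602  0.2149] [-8.0e-04  6.6e-03  1.0e+00  5.0e-04]
dark [ 174  176   66   31 1781]
model saddle [178.4 175. ] [240.9 207.7]
model saddle [188.8 253.5] [246.1 289.3]
wrist brassy 290 196 355 419 9809
wrist brassy 82 218 135 252 966
wrist brassy 134 371 159 391 158
wrist model [289.7 197.9] [356.  428.9]  near end [289.7 197.9] [356.  285.9] far end [294.1 340. ] [351.  428.9]
side brassy 362 148 383 172 358
side brassy 396 150 425 183 489
side brassy 185 169 214 203 756
side brassy 409 417 433 473 547
side model [359.3 145. ] [425.  184.6]  near end [399.7 158. ] [425.  184.6] far end [359.3 145. ] [383.3 170.9]
```

View pics/s3.png

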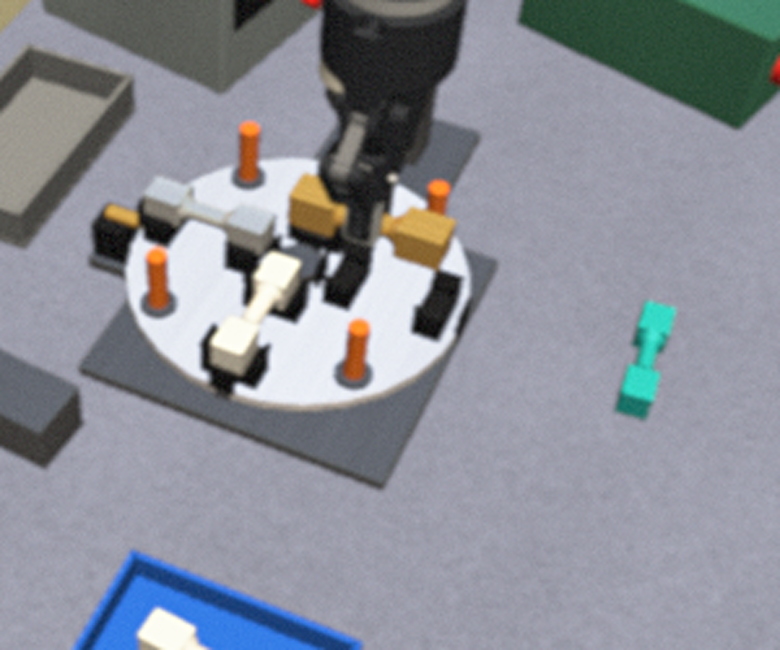

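The side crop shows the brass held level beside the table, with both saddles clear at crop (348,275) and (437,305). The model agrees to 1–2 px. Moving over the cradle and down to just above it.

```bash
python3 -m inch '[[[0,0,0],[0.002,-0.04,0],0],[[0,0,0],[0.006,-0.1,0],0],[[0,0,0],[0.008,-0.15,0],0],[[0,0,0],[0.008,-0.182,0],0],[[0,0,0],[0.008,-0.182,-0.04],0],[[0,0,0],[0.008,-0.182,-0.1],0],[[0,0,0],[0.008,-0.182,-0.16],0],[[0,0,0],[0.008,-0.182,-0.2],0],[[0,0,0],[0.008,-0.182,-0.21],0],[[0,0,0],[0.008,-0.182,-0.21],0]]'; sed -i 's/"s3",(250,80,550,330),2.6/"s4",(290,110,450,250),5/' m.py; python3 m.py
```

```text
clock: 7.98
ee_pos: [0.4897, -0.152, 0.111]
eef_rot: [0.0, 0.007, 1.0, 0.0]
contact_force: [0.9, 0.1, -2.9]
finger_gap: 0.137
gripper_force: 59.1
[ 0.4897 -0.152   0.111 ] [1.0e-04 6.7e-03 1.0e+00 0.0e+00]
model saddle [284.7 186.5] [369.3 239.9]
model saddle [288.9 301.2] [363.8 360.7]
wrist brassy 290 196 355 420 9833
wrist brassy 133 251 202 316 2229
wrist brassy 481 280 514 316 795
wrist model [289.5 197.9] [355.9 428.7]  near end [289.5 197.9] [355.9 286. ] far end [294.1 339.9] [350.9 428.7]
side brassy 406 149 431 192 461
side brassy 375 159 395 180 289
side brassy 185 169 214 203 760
side brassy 409 417 433 472 548
side model [374.2 157.5] [431.1 191.8]  near end [409.2 168.9] [431.1 191.8] far end [374.2 157.5] [395.1 179.9]
```

View pics/s4.png

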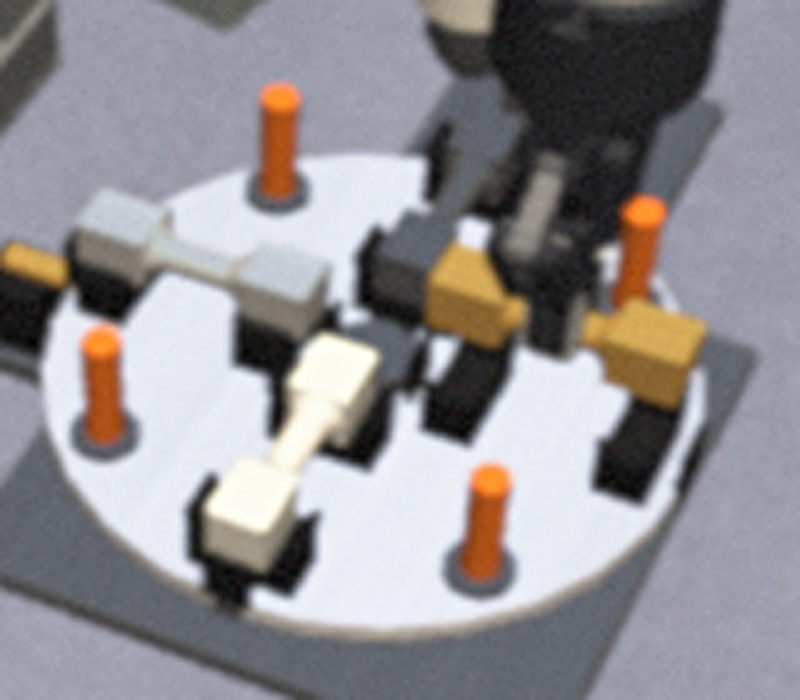

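The side crop shows the brass (crop 470,300 and 655,350) in line above both saddles. The near-left pin is clear. Lowering.

```bash
python3 -m inch '[[[0,0,0],[-0.002,0.001,-0.015],0],[[0,0,0],[-0.002,0.001,-0.03],0],[[0,0,0],[-0.002,0.001,-0.043],0],[[0,0,0],[-0.002,0.001,-0.052],0],[[0,0,0],[-0.002,0.001,-0.056],0],[[0,0,0],[-0.002,0.001,-0.056],0]]'
```

```text
clock: 8.82
ee_pos: [0.4885, -0.1518, 0.0827]
eef_rot: [-0.0, 0.007, 1.0, 0.0]
contact_force: [0.4, 0.2, -3.3]
finger_gap: 0.133
gripper_force: 59.1
```

```bash
python3 -m inch '[[[0,0,0],[0,0,-0.002],0],[[0,0,0],[0,0,-0.004],0],[[0,0,0],[0,0,-0.004],0]]'; python3 -c "
from h import *
p=cams.camera('side')
h=cv2.cvtColor(p['pixels'],cv2.COLOR_RGB2HSV);m=((h[...,0]>9)&(h[...,0]<24)&(h[...,1]>110)&(h[...,2]>60)).astype(np.uint8)
print([list(s) for s in cv2.connectedComponentsWithStats(m)[2][1:] if s[4]>150])"
```

```text
clock: 9.2
ee_pos: [0.4887, -0.152, 0.0814]
eef_rot: [0.0, 0.007, 1.0, -0.0]
contact_force: [-1.2, -0.2, 0.5]
finger_gap: 0.132
gripper_force: 59.4
[[np.int32(185), np.int32(169), np.int32(29), np.int32(34), np.int32(754)], [np.int32(374), np.int32(170), np.int32(20), np.int32(21), np.int32(258)], [np.int32(405), np.int32(183), np.int32(23), np.int32(20), np.int32(281)], [np.int32(409), np.int32(417), np.int32(24), np.int32(56), np.int32(549)]]
```

The force change shows contact with the cradle. Releasing and rising.

```bash
python3 -m inch '[[[0,0,0],[0,0,0],0.2],[[0,0,0],[0,0,0],0.35],[[0,0,0],[0,0,0],0.4],[[0,0,0],[0,0,0],0.4],[[0,0,0],[0,0,0.03],0.4],[[0,0,0],[0,0,0.09],0.4],[[0,0,0],[0,0,0.18],0.4],[[0,0,0],[0,0,0.26],0.4],[[0,0,0],[0,0,0.3],0.4],[[0,0,0],[0,0,0.3],0.4]]'
python3 - <<'E'
from h import *
p=cams.camera("wrist");save(p,"w5")
t=cams.camera("top")
for n,q in(("wrist",p),("top",t)):
    h=cv2.cvtColor(q["pixels"],cv2.COLOR_RGB2HSV);m=((h[...,0]>9)&(h[...,0]<24)&(h[...,1]>110)&(h[...,2]>60)).astype(np.uint8)
    l=cv2.connectedComponentsWithStats(m)
    for i,s in enumerate(l[2]):
        if i and s[4]>60: print(n,s)
    # axis model
    c=np.array([.5626,-.1508]);y=-.013;R=np.array([[np.cos(y),-np.sin(y)],[np.sin(y),np.cos(y)]])
    m=np.array([proj(q,[*(c+R@np.array([-.075+u,v])),w]) for u in(-.05,.05) for v in(-.012,.012) for w in(.069,.093)])
    print("model",m.min(0).round(1),m.max(0).round(1))
    for a in [(-.078,.078),(.078,.078),(-.078,-.078)]: print("pin",proj(q,[*(c+R@a),.107]).round(1))
E
```

```text
clock: 10.5
ee_pos: [0.4901, -0.1526, 0.2342]
eef_rot: [0.003, 0.007, 1.0, -0.001]
contact_force: [-1.3, -0.2, 0.1]
finger_gap: 0.398
gripper_force: 0.0
wrist [ 308  162   30  119 2801]
wrist [216 205  30  30 470]
wrist [414 216  18  19 255]
model [310.5 160.4] [341.4 280.8]
pin [425.7 226.2]
pin [410.2 389.9]
pin [226.2 226.1]
top [321  82  24  27 447]
top [384 231  11   9  70]
top [197 331  32  11 194]
model [382.2 229.1] [394.9 273.7]
pin [355.3 252. ]
pin [355.  182.7]
pin [425.5 252.4]
```

View pics/w5.png

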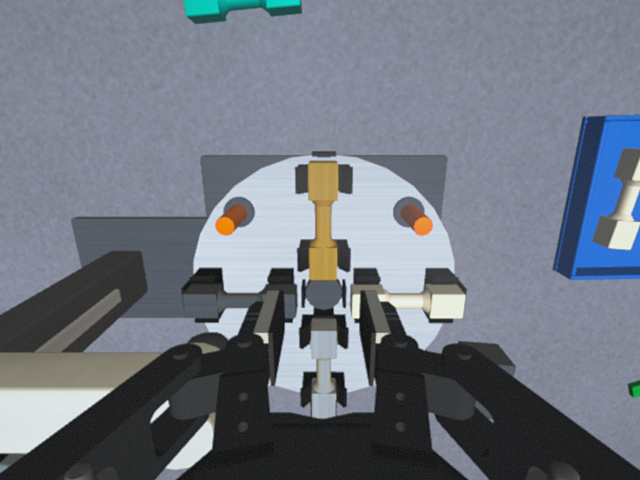

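The wrist view shows the brass seated in the cradle (323,221) and aligned, with the table unmoved. The pins are at (227,224) and (423,225), and the measured axis is about (0.5625, -0.1525). Closing the fingers and going behind the far-left pin, on its clockwise side.

```bash
python3 -m inch '[[[0,0,0],[0.04,0.05,0],0],[[0,0,0],[0.1,0.1,0],0],[[0,0,0],[0.18,0.1,0],0],[[0,0,0],[0.26,0.1,0],0],[[0,0,0],[0.32,0.1,0],0],[[0,0,0],[0.342,0.1,0],0],[[0,0,0],[0.342,0.1,-0.04],0],[[0,0,0],[0.342,0.1,-0.06],0],[[0,0,0],[0.342,0.1,-0.06],0]]'
python3 - <<'E'
from h import *
p=cams.camera("side");save(p,"s6",(250,60,450,260),3)
a=np.radians(27.3)
for f in (33,39,45,51,57,63,69,75,81,87,93,99,105,110): print(f,np.round(.22*(np.cos(np.radians(f))-np.cos(a)),3),np.round(.22*(np.sin(np.radians(f))-np.sin(a)),3))
c=np.array([.5625,-.1525,0])
for n in("side",):
    print([proj(p,c+[*x,.107]).round(1).tolist() for x in((.0787,.0768),(-.0768,.0787))])
    t=np.array(state()["ee_pos"]);print("tip",proj(p,t-[0,0,.008]).round(1),t)
E
```

```text
clock: 11.72
ee_pos: [0.657, -0.1015, 0.1981]
eef_rot: [-0.003, 0.007, 1.0, 0.001]
contact_force: [1.1, 0.2, 0.9]
finger_gap: 0.001
gripper_force: 0.0
33 -0.011 0.019
39 -0.025 0.038
45 -0.04 0.055
51 -0.057 0.07
57 -0.076 0.084
63 -0.096 0.095
69 -0.117 0.104
75 -0.139 0.112
81 -0.161 0.116
87 -0.184 0.119
93 -0.207 0.119
99 -0.23 0.116
105 -0.252 0.112
110 -0.271 0.106
[[310.4, 177.6], [388.4, 204.9]]
tip [307.  130.8] [ 0.65800465 -0.10170051  0.19951858]
```

View pics/s6.png

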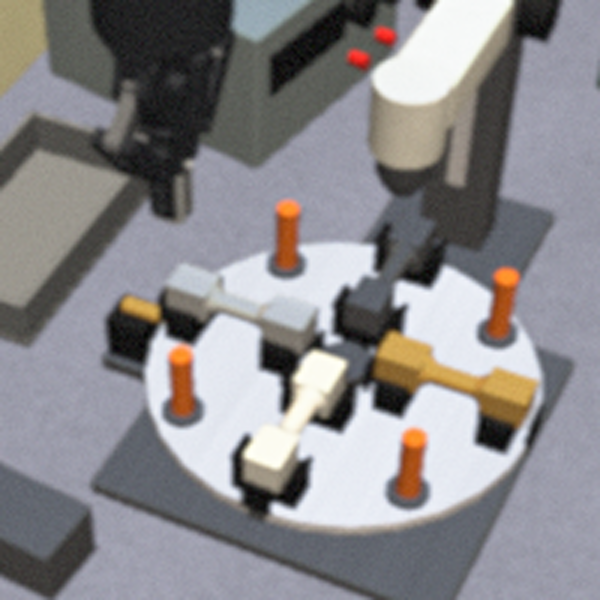

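The side crop shows the brass seated at crop (455,375). The fingertips at (172,210) are above and behind the far-left pin at (181,355). Descending, then pushing along the arc.

```bash
python3 -m inch '[[[0,0,0],[0.005,0,-0.05],0],[[0,0,0],[0.005,0,-0.12],0],[[0,0,0],[0.005,0,-0.18],0],[[0,0,0],[0.005,0,-0.213],0],[[0,0,0],[0.005,0,-0.213],0],[[0,0,0],[0.005,0,-0.213],0]]'
python3 - <<'E'
from h import *
p=cams.camera("side");save(p,"s7",(250,60,450,260),3)
E
```

```text
clock: 12.52
ee_pos: [0.6632, -0.1022, 0.0961]
eef_rot: [0.001, 0.007, 1.0, -0.0]
contact_force: [0.7, -0.6, 0.5]
finger_gap: 0.003
gripper_force: 0.0
```

View pics/s7.png

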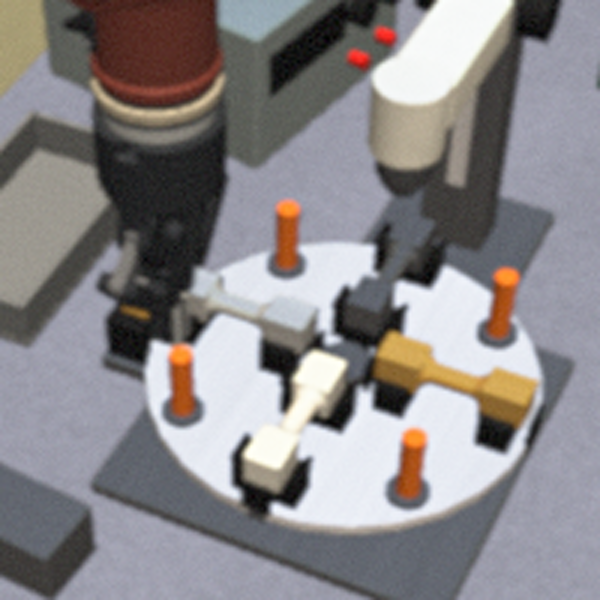

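The closed fingers (crop 175,320) stand just behind the far-left pin (181,360), touching nothing. Pushing along the arc.

```bash
python3 -m inch '[[[0,0,0],[-0.014,0.019,-0.004],0],[[0,0,0],[-0.029,0.038,-0.004],0],[[0,0,0],[-0.045,0.055,-0.004],0],[[0,0,0],[-0.062,0.07,-0.004],0],[[0,0,0],[-0.081,0.084,-0.004],0],[[0,0,0],[-0.101,0.095,-0.004],0],[[0,0,0],[-0.122,0.104,-0.004],0],[[0,0,0],[-0.144,0.112,-0.004],0]]'; python3 -m inch '[[[0,0,0],[-0.022,0.004,0],0],[[0,0,0],[-0.045,0.007,0],0],[[0,0,0],[-0.068,0.007,0],0],[[0,0,0],[-0.091,0.004,0],0],[[0,0,0],[-0.113,0,0],0],[[0,0,0],[-0.113,0,0],0]]'
python3 - <<'E'
from h import *
p=cams.camera("side");save(p,"s8",(250,60,450,260),3)
E
```

```text
clock: 13.58
ee_pos: [0.5906, -0.0459, 0.0931]
eef_rot: [0.002, 0.007, 1.0, -0.001]
contact_force: [4.5, -3.4, -0.2]
finger_gap: 0.004
gripper_force: 1.8
clock: 14.32
ee_pos: [0.5321, -0.0458, 0.0919]
eef_rot: [-0.001, 0.007, 1.0, 0.0]
contact_force: [0.9, 0.2, 0.4]
finger_gap: -0.0
gripper_force: 0.0
```

View pics/s8.png

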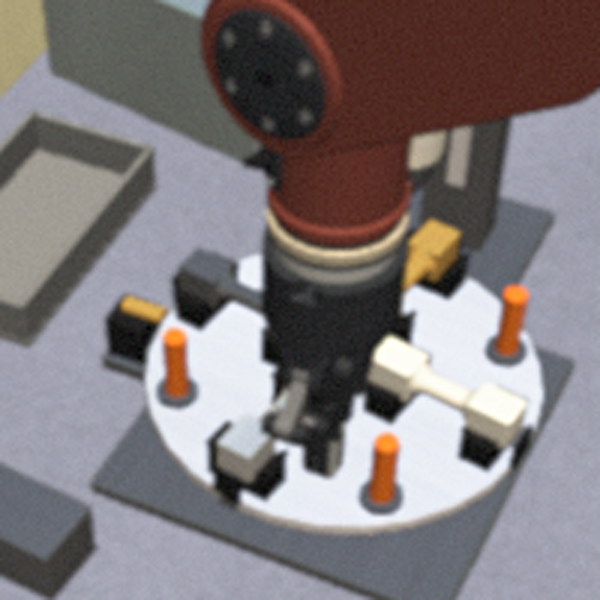

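The brass is now under the microscope (crop 435,245). The near-left pin is at (386,440), its stop is (413,435), and the table is still being drawn in. The fingers are free of contact, so I retreat straight up.

```bash
python3 -m inch '[[[0,0,0],[0,0,0.06],0],[[0,0,0],[0,0,0.14],0],[[0,0,0],[0,0,0.24],0],[[0,0,0],[0,0,0.3],0],[[0,0,0],[0,0.1,0.3],0],[[0,0,0],[0,0.2,0.3],0],[[0,0,0],[0,0.3,0.3],0],[[0,0,0],[0,0.36,0.3],0],[[0,0,0],[0,0.36,0.3],0],[[0,0,0],[0,0.36,0.3],0]]'
python3 - <<'E'
from h import *
p=cams.camera("side");t=cams.camera("top")
im=np.hstack([cv2.resize(q["pixels"][b:d,a:c],(400,400),interpolation=cv2.INTER_CUBIC) for q,(a,b,c,d) in((p,(280,100,450,270)),(t,(310,145,460,295)))])
cv2.imwrite("pics/f.png",im[:,:,::-1]);print(state()["contact_force"])
c=np.array([.5625,-.1525,0])
print([proj(p,c+[*x,.107]).round(1).tolist() for x in((.0787,.0768),(-.0768,.0787),(-.0787,-.0768))])
h=cv2.cvtColor(p["pixels"],cv2.COLOR_RGB2HSV)
m=((h[...,0]<24)&(h[...,1]>110)&(h[...,2]>60)).astype(np.uint8)
print([s.tolist() for s in cv2.connectedComponentsWithStats(m)[2][1:] if s[4]>80 and 280<s[0]<450])
y=-.013;q=np.array([proj(p,c+[u*np.sin(-y)*0+v,-.075+u,w]) for u in(-.05,.05) for v in(-.012,.012) for w in(.069,.093)]);print("brass model",q.min(0),q.max(0))
E
```

```text
clock: 15.62
ee_pos: [0.5337, 0.1337, 0.2423]
eef_rot: [0.0, 0.007, 1.0, -0.0]
contact_force: [-0.1, 0.0, -0.0]
finger_gap: 0.001
gripper_force: 0.0
[-0.33510315 -0.53084015  0.3916555 ]
[[310.4, 177.6], [388.4, 204.9], [419.0, 151.6]]
[[343, 127, 8, 23, 146], [364, 131, 32, 42, 566], [413, 149, 10, 24, 159], [381, 203, 10, 23, 154], [409, 417, 24, 56, 548]]
brass model [364.19883185 129.71192044] [394.96898788 172.50678967]
```

View pics/f.png

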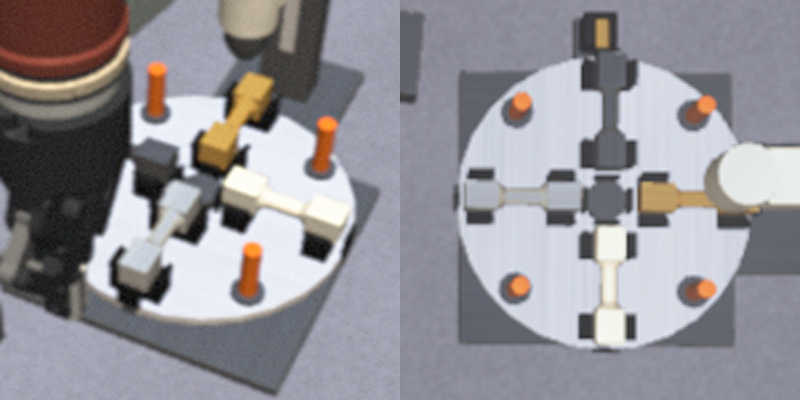

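Both views show the table one click round, with the brass under the lens (right half at 690,198) and every specimen in its cradle. The pin is about 2 px from its stop, so I wait for it to settle and check.

```bash
python3 -m inch '[[[0,0,0],[0,0,0],0],[[0,0,0],[0,0,0],0],[[0,0,0],[0,0,0],0],[[0,0,0],[0,0,0],0],[[0,0,0],[0,0,0],0],[[0,0,0],[0,0,0],0],[[0,0,0],[0,0,0],0],[[0,0,0],[0,0,0],0],[[0,0,0],[0,0,0],0],[[0,0,0],[0,0,0],0]]'
python3 - <<'E'
from h import *
from scipy import ndimage
t=cams.camera("top");hsv=cv2.cvtColor(t["pixels"],cv2.COLOR_RGB2HSV)
m=(hsv[...,0]<16)&(hsv[...,1]>150)&(hsv[...,2]>110);m[:,:335]=0;m[:165]=0;m[270:]=0
l,k=ndimage.label(m);P=[]
for i in range(1,k+1):
    yx=np.argwhere(l==i)
    if len(yx)>15 and yx[:,1].max()<440: P.append(onz(t,yx.mean(0)[::-1],.10)[:2])
P=np.array(P);print(P.round(4));c=P.mean(0);a=np.degrees(np.arctan2(*(P-c).T[::-1]));print(c,(a%90).round(2))
E
```

```text
clock: 16.98
ee_pos: [0.5335, 0.1342, 0.2423]
eef_rot: [0.0, 0.007, 1.0, -0.0]
contact_force: [0.6, 0.3, -0.1]
finger_gap: 0.003
gripper_force: 0.0
[[ 0.6419 -0.0751]
 [ 0.6388 -0.2309]
 [ 0.4866 -0.0703]
 [ 0.4827 -0.2268]]
[ 0.56249688 -0.15079886] [43.63 43.62 43.3  43.61]
```

```bash
python3 -c "
from station import workorder
print(workorder.hand_in())"
```

```text
the job is handed in; nothing more can be done
None
```

I handed the job in: the brass specimen is seated in its cradle, the table is turned one click anticlockwise with the brass under the microscope, and the last pictures show everything on the table in place; no verdict came back.

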